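# Seat the tile and hold the reflector flap at balance for the photograph

### The job

Get the glazed tile ready for its photograph: first press it straight down in its frame until it is fully home, flush with the frame's top, then take the blue bar of the white reflector flap between the fingers, swing the flap up to its balance point, where it stands upright, and hold it there, still gripped and still, as you finish. Do not let go at the end, never let the flap go over well past upright towards the tile, and leave the mug, bowl, tape, brush, jug and bottles around it where they are.

Things in the scene. Friction and masses are not known exactly. Their poses are not given: they have to be found in the camera images.
- stand: Photo stand fixed to the table: plywood board 200 (its x) x 280 (its y) x 20 mm; origin: centre of its underside, z up. On it, centred at y = -55 mm, an aluminium frame 125 mm square outside, 85 mm square inside, top 45 mm above the table, holding the tile. The flap's hinge runs along the stand's x at y = +70 mm; at rest the flap leans to +y, away from the tile, on two dark posts.
- tile: Square terracotta tile with blue and white glazed face, 80 x 80 x 12 mm, 0.12 to 0.24 kg, loose and level in the frame on the lift platen. Origin: centre of its underside. At first it stands 6 to 8 mm proud of the frame; fully home its top is flush with the frame's top and its underside 33 mm above the table.
- platen (a joint): Travel (m) of the 76 mm square steel lift platen under the tile: it starts at 0 to 0.002 (raised); 0.008 is fully down on a hard stop. It slides straight down and stays where it is left; it yields to a push of about 7 N on the tile, 10 N if pressed at 15 mm/s or slower.
- flap (a joint): Angle (rad) of the white reflector flap: 0 = leaning outward on its rest posts, 0.70 rad from upright; grows as it swings up; 0.70 = upright, its balance point, with its weight straight over the hinge; beyond that it falls inward over the tile, to a stop at 1.3. The hinge turns freely: let go, the flap falls to one side or the other. 0.24 to 0.39 kg.
- flap_bar (a point): Middle of the round blue grab bar along the flap's free edge: 12 mm diameter, parallel to the hinge, 155 mm from the hinge axis. It is free for 90 mm between its two end posts and for 40 mm from its axis to the white panel (130 x 103 x 6 mm). Axes turn with the flap: x along the bar, z from hinge to bar.
- flap_hinge (a point): Middle of the flap's hinge axis, 45 mm above the table; x along the axis (the stand's x), axes turn with the flap.
- mug: White ceramic mug, 80 mm across, 95 mm tall, handle to its +y. Bystander; origin: centre of its underside.
- bowl: Green bowl, 110 mm across, 55 mm tall. Bystander; origin: centre of its underside.
- tape: Roll of cream paper tape lying flat, 96 mm across, 45 mm tall. Bystander; origin: centre of its underside.
- brush: Flat wooden brush lying along its own y, about 155 mm long (80 mm to -y, 75 mm to +y of the origin), 18 mm wide, 10 mm tall. Bystander; origin on its underside.
- bottle_red: White plastic bottle with red cap, 68 mm across, 170 mm tall, closed. Bystander; origin: centre of its underside.
- jug: Mended terracotta jug, 110 mm across (handle to its +y reaches 69 mm from the axis), 125 mm tall. Bystander; origin: centre of its underside.
Not all that is in view belongs to the job. What is meant by the tile is not red, and is the smaller of those in its own colour.

How it is judged:
By the outcome, as a careful person would: the job done as asked, in the order asked, and still so for the second after the job is handed in, while the arm keeps its last pose, push and grip.
It also fails if it takes over 45 s, if anything falls off the work surface, if the arm or the gripper's body presses on something with over 40 N, if the wrist force passes 120 N, or if a joint passes its speed limit or range.

### The arm

A 7-joint arm with a two-finger parallel gripper is mounted at the origin on the work surface. World frame = base frame: x ahead of the robot, y to its left, z up, the work surface at z = 0. Lengths are in mm, angles in rad, forces in N, time in s.
With the tool pointing down it reaches from about 400 to 875 mm from the base axis. Payload 4.4 kg.
Tool frame: the origin (TCP) lies at the very end of the fingers, on their centre line; the grasp point (between the pads) lies 19 mm behind it; z points along the fingers, y is the direction in which the jaws open and shut (so a half turn about z gives the same grasp; the last joint's range is limited). The gripper opens to 85 mm and grips with 20 to 120 N. Pads are 22 mm wide; open, the fingers measure 114 mm over their backs; the gripper's body (76 mm by 85 mm) begins 54 mm behind the grasp point. The pads swing forward as they close: fully open they stand 13 mm farther back than shut.
Start: joints at [-1.219, 0.628, 0.038, 1.517, -0.027, 0.996, -0.02], TCP at [263.717, 594.114, 231.313] pointing down, gripper open.
Joint ranges: [-3.06, 3.06], [-0.37, 2.12], [-1.25, 1.32], [0.18, 2.47], [-1.1, 4.24], [0.23, 1.98], [-2.94, 2.94]. Speed limits (rad/s): [2.57, 2.57, 3.14, 3.14, 3.14, 3.14, 3.14].

### API

Orientations are given as [roll, pitch, yaw] about the fixed x, y, z axes, in that order (R = Rz(yaw) Ry(pitch) Rx(roll)).
In Python, from cell import read_state, get_image, calibration, finish_job gives the robot as it stands. The module is installed in compiled form; this text tells all that it offers.
- The arm moves only by the tool apply_moves, never from a script. Its argument "increments" is a list of rows, each an object of numbers: "tx", "ty", "tz": the shift along the world's x, y, z in m; "rx", "ry", "rz": the turn, a rotation vector about the world's x, y, z in units of 5 degrees (1.0 is 5 degrees); "claw": the finger opening in m, from 0 to 0.0854. In form: [{"tx": .., "ty": .., "tz": .., "rx": .., "ry": .., "rz": .., "claw": ..}, ...]. A call has 1 to 12 rows; each row is the pose to reach, as a shift and turn from the pose commanded when the call began; what a row does not reach only later rows make up. A row lasts 1/10 s, in which the tool goes at most 50 mm and 8.59 degrees, less where a joint would pass 70% of its speed; a pose out of reach is approached as far as the arm can. A call with a gripper value outside its range is refused whole. The fingers move at their own pace and stop on an object; the grip force is fixed at half the most. Time passes only in rows, so rows that repeat a pose let the fingers close. It gives the time, the measured TCP pose, the force and the opening at its end, in the units of the state.
- read_state(): the state, without advancing time (a new reading comes with each control period).
- get_image(name): name is "scene" or "top" or "wrist"; returns the picture (400x640x3 uint8, red, green, blue); there is no depth.
- calibration(name): a dict with "camera_matrix" (3x3 intrinsics, pixels), "origin" and "attitude" of the camera in the world. Camera axes: x right, y up, looking along -z (the intrinsics and any distortion apply to the point x, -y, -z); pixel columns grow to the right and rows downward; lengths in mm; the calibration is good to about 2 mm. A picture is of the moment at which its call begins: read the wrist's pose just before it. calibration takes no time and is no camera call; for the wrist camera it gives the pose at the moment of the call.
- finish_job(): hands the job in, once; it reports no verdict.
The state is a dict: "clock": time; "qpos": joint angles; "qd": joint speeds; "tau": joint torques, N m; "eef_pos": TCP position; "tool_rot": TCP orientation; "force": force on the tool from outside, world axes, zero at the start; "torque": the same for the moment, N m; "width": finger opening in mm.
Only numpy, scipy, OpenCV 4.12 (cv2) and the standard library are available. Lean on these libraries where they do the work, as an engineer would, in place of code of your own. Each camera call takes 0.05 s, during which the arm holds its last target. There are 200 camera calls.

## Working session

There is one attempt and no reset: what is moved stays moved. The work goes in short steps, Python scripts to look and compute and a tool call to move; the robot and the scene stay as the last step left them, time stands still between calls to the robot, and variables do not carry over. Pictures are saved under pics/ and viewed, about 8 in all and at most 12, crops included, and the job is handed in when it is done.

Besides the shell and the picture viewer there is one more tool, called after "Emit:" as name(argument=value, ...) on one line, values as JSON. apply_moves: Moves the arm, as the interface text tells. Its arguments: {"type":"object","properties":{"increments":{"type":"array"}},"required":["increments"]}

```bash
mkdir -p pics; cat > h.py <<'E'
import numpy as np, cv2
from cell import *
np.set_printoptions(precision=4,suppress=True)
def snap(n,f):
    c=calibration(n); im=get_image(n); cv2.imwrite(f'pics/{f}.png',im[:,:,::-1]); np.save(f'pics/{f}.npy',im)
    np.savez(f'pics/{f}_c.npz',**{k:np.array(v) for k,v in c.items() if not isinstance(v,(str,type(None)))}); return im,c
E
python3 - <<'E'
from h import *
print(read_state())
for n in ('scene','top','wrist'):
    im,c=snap(n,n+'0'); print(c)
E
```

```text
{'clock': 0.0, 'qpos': array([-1.2188,  0.6293,  0.0384,  1.5184, -0.027 ,  0.9963, -0.02  ]), 'qd': array([-0.0005, -0.0003,  0.0002,  0.0006,  0.0005,  0.0016, -0.0007]), 'tau': array([  0.0009, -56.339 ,   1.2267, -19.3449,   0.0111,   0.0105,
        -0.    ]), 'eef_pos': array([263.4396, 593.5302, 230.3975]), 'tool_rot': array([-3.1397,  0.    ,  2.7238]), 'force': array([-0.1431,  0.3889, -0.1103]), 'torque': array([ 0.0046, -0.0002,  0.0091]), 'width': 85.53069022365095}
{'camera_matrix': array([[401.8166,   0.    , 320.4413],
       [  0.    , 401.8166, 201.1828],
       [  0.    ,   0.    ,   1.    ]]), 'origin': array([1041.6442, -220.8781,  973.2429]), 'attitude': array([ 0.5645, -0.0024,  1.113 ])}
{'camera_matrix': array([[465.9928,   0.    , 313.9634],
       [  0.    , 465.9928, 198.4359],
       [  0.    ,   0.    ,   1.    ]]), 'origin': array([ 354.686 ,   45.1598, 1074.5316]), 'attitude': array([ 0.1903, -0.0219, -1.5513])}
{'camera_matrix': array([[317.1792,   0.    , 320.1719],
       [  0.    , 317.1792, 202.1606],
       [  0.    ,   0.    ,   1.    ]]), 'origin': array([193.8631, 624.1029, 373.7304]), 'attitude': array([-0.3014,  0.0013,  1.1532])}
```

View pics/scene0.png

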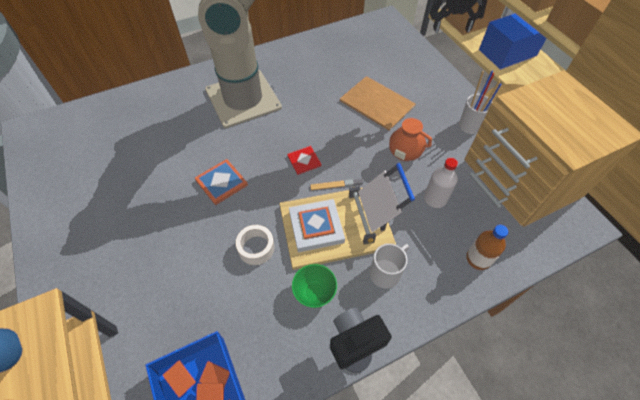

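View pics/top0.png

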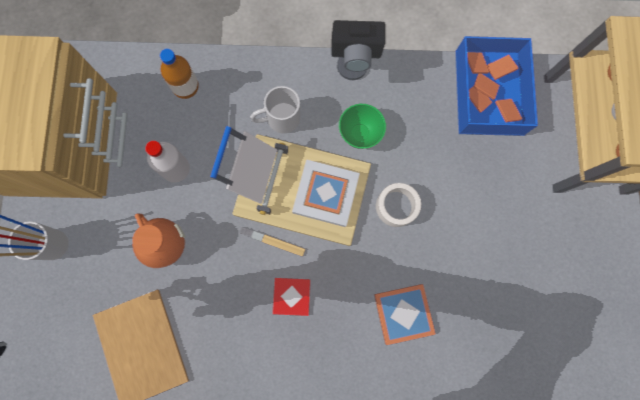

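The top view shows the tile in its frame at about (326,192) and the blue bar running from (218,178) to (230,130). The decoys are the larger tile at (405,314) and the red one at (292,297). Next I'll measure the tile and the bar.

```bash
cat >> h.py <<'E'
from scipy.spatial.transform import Rotation as R
def load(f): return np.load(f'pics/{f}.npy'), np.load(f'pics/{f}_c.npz')
def ray(c,uv):
    K=c['camera_matrix']; d=np.array([(uv[0]-K[0,2])/K[0,0],-(uv[1]-K[1,2])/K[1,1],-1.])
    return np.array(c['origin']), R.from_euler('xyz',c['attitude']).as_matrix()@d
def onz(c,uv,z):
    o,d=ray(c,uv); return o+d*(z-o[2])/d[2]
def tri(r1,r2):
    (a,u),(b,v)=r1,r2; s=np.linalg.lstsq(np.c_[u,-v],b-a,rcond=None)[0]
    p,q=a+s[0]*u,b+s[1]*v; return (p+q)/2,np.linalg.norm(p-q)
def blob(im,lo,hi,box):
    h=cv2.cvtColor(im,cv2.COLOR_RGB2HSV); m=cv2.inRange(h,np.array(lo),np.array(hi)); k=np.zeros_like(m)
    x0,y0,x1,y1=box; k[y0:y1,x0:x1]=m[y0:y1,x0:x1]
    cs=cv2.findContours(k,cv2.RETR_EXTERNAL,cv2.CHAIN_APPROX_NONE)[0]; return max(cs,key=cv2.contourArea)
E
python3 - <<'E'
from h import *
t,tc=load('top0'); s,sc=load('scene0')
def ends(c):
    r=cv2.minAreaRect(c); p=cv2.boxPoints(r); 
    a,b,c_,d=p
    return ((a+b)/2,(c_+d)/2) if np.linalg.norm(a-b)<np.linalg.norm(b-c_) else ((b+c_)/2,(d+a)/2)
bt=blob(t,(105,130,60),(125,255,255),(200,115,240,195)); bs=blob(s,(105,130,60),(125,255,255),(385,155,425,210))
et,es=ends(bt),ends(bs); print('bar',et,es,cv2.minAreaRect(bt),cv2.minAreaRect(bs))
for e in et: print(onz(tc,e,163.6))
for e in es: print(onz(sc,e,163.6))
print(tri(ray(tc,np.mean(et,0)),ray(sc,np.mean(es,0))))
# tile: terracotta rim
for im,c,box in ((t,tc,(295,160,360,225)),(s,sc,(290,195,345,245))):
    k=blob(im,(0,90,60),(14,255,255),box); r=cv2.minAreaRect(k); print('tile',r)
    P=np.array([onz(c,p,52) for p in cv2.boxPoints(r)]); print(P,P.mean(0),[np.linalg.norm(P[i]-P[i-1]) for i in range(4)])
for f in('top0','scene0'):
    im,_=load(f); b=(190,90,440,260) if f[0]=='t' else (260,150,460,310)
    cv2.imwrite(f'pics/{f}z.png',cv2.resize(im[b[1]:b[3],b[0]:b[2],::-1],None,fx=3,fy=3,interpolation=cv2.INTER_CUBIC))
E
```

```text
bar (array([228.3676, 126.4255], dtype=float32), array([212.5774, 177.1797], dtype=float32)) (array([397.5473, 163.1864], dtype=float32), array([412.6035, 199.7515], dtype=float32)) ((220.4725341796875, 151.8025665283203), (5.835235595703125, 53.153690338134766), 17.281497955322266) ((405.075439453125, 181.46893310546875), (39.54358673095703, 4.242640495300293), 67.61986541748047)
[676.2223 206.4827 163.6   ]
[568.9866 232.1486 163.6   ]
[566.4332 233.5849 163.6   ]
[676.0941 207.1134 163.6   ]
(array([622.4131, 219.9625, 162.8524]), np.float64(0.7758973234806407))
tile ((325.7033386230469, 191.98756408691406), (35.87952423095703, 34.91328811645508), 14.931416511535645)
[[538.3913  48.841   52.    ]
 [616.3419  30.3412  52.    ]
 [596.8222 -48.2984  52.    ]
 [519.3184 -28.7137  52.    ]] [567.7184   0.5425  52.    ] [np.float64(79.86559560251742), np.float64(80.11573541575049), np.float64(81.02601329152789), np.float64(79.93995787295148)]
tile ((315.73077392578125, 222.1538543701172), (27.260143280029297, 31.18246841430664), 78.69007110595703)
[[522.8701 -30.2904  52.    ]
 [541.7143  51.6144  52.    ]
 [620.3156  27.3483  52.    ]
 [601.4893 -51.0758  52.    ]] [571.5973  -0.6009  52.    ] [np.float64(81.32040325910741), np.float64(84.04464243351357), np.float64(82.26183737775686), np.float64(80.65215681577257)]
```

View pics/top0z.png

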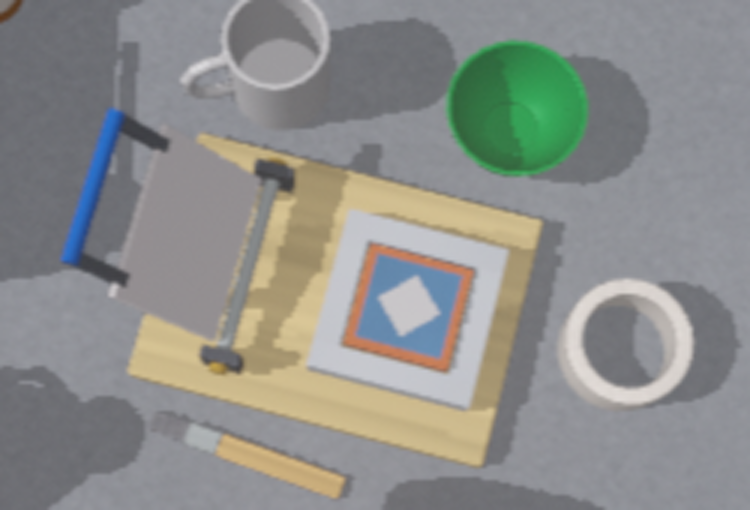

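The bar's middle is at (622,220,163), against an expected height of 163.6. The tile's centre is about (569,0), measuring 80 mm square. The stand's yaw is about -0.234 rad, which makes the hinge about (598.5,122). I'll go above the tile with the claw shut.

Emit:
apply_moves(increments=[{"tx": 0.02,"ty": -0.03,"tz": 0.04,"claw": 0},{"tx": 0.305,"ty": -0.594,"tz": 0.07,"rz": 2.1,"claw": 0},{"tx": 0.305,"ty": -0.594,"tz": 0.07,"rz": 2.1,"claw": 0},{"tx": 0.305,"ty": -0.594,"tz": 0.07,"rz": 2.1,"claw": 0},{"tx": 0.305,"ty": -0.594,"tz": 0.07,"rz": 2.1,"claw": 0},{"tx": 0.305,"ty": -0.594,"tz": 0.07,"rz": 2.1,"claw": 0},{"tx": 0.305,"ty": -0.594,"tz": 0.07,"rz": 2.1,"claw": 0},{"tx": 0.305,"ty": -0.594,"tz": 0.07,"rz": 2.1,"claw": 0},{"tx": 0.305,"ty": -0.594,"tz": 0.07,"rz": 2.1,"claw": 0},{"tx": 0.305,"ty": -0.594,"tz": 0.07,"rz": 2.1,"claw": 0},{"tx": 0.305,"ty": -0.594,"tz": 0.07,"rz": 2.1,"claw": 0},{"tx": 0.305,"ty": -0.594,"tz": 0.07,"rz": 2.1,"claw": 0}])

```text
$.increments[0]: bad value
```

Emit:
apply_moves(increments=[{"tx": 0.02,"ty": -0.03,"tz": 0.04,"rx": 0,"ry": 0,"rz": 0,"claw": 0.001}])

```text
clock: 0.25
eef_pos: [276.3, 566.8, 263.0]
tool_rot: [-3.132, -0.004, 2.731]
force: [0.2, -0.1, 1.0]
width: 73.1
```

Emit:
apply_moves(increments=[{"tx": 0.285,"ty": -0.564,"tz": 0.03,"rx": 0,"ry": 0,"rz": 2.1,"claw": 0.0},{"tx": 0.285,"ty": -0.564,"tz": 0.03,"rx": 0,"ry": 0,"rz": 2.1,"claw": 0.0},{"tx": 0.285,"ty": -0.564,"tz": 0.03,"rx": 0,"ry": 0,"rz": 2.1,"claw": 0.0},{"tx": 0.285,"ty": -0.564,"tz": 0.03,"rx": 0,"ry": 0,"rz": 2.1,"claw": 0.0},{"tx": 0.285,"ty": -0.564,"tz": 0.03,"rx": 0,"ry": 0,"rz": 2.1,"claw": 0.0},{"tx": 0.285,"ty": -0.564,"tz": 0.03,"rx": 0,"ry": 0,"rz": 2.1,"claw": 0.0},{"tx": 0.285,"ty": -0.564,"tz": 0.03,"rx": 0,"ry": 0,"rz": 2.1,"claw": 0.0},{"tx": 0.285,"ty": -0.564,"tz": 0.03,"rx": 0,"ry": 0,"rz": 2.1,"claw": 0.0},{"tx": 0.285,"ty": -0.564,"tz": 0.03,"rx": 0,"ry": 0,"rz": 2.1,"claw": 0.0},{"tx": 0.285,"ty": -0.564,"tz": 0.03,"rx": 0,"ry": 0,"rz": 2.1,"claw": 0.0},{"tx": 0.285,"ty": -0.564,"tz": 0.03,"rx": 0,"ry": 0,"rz": 2.1,"claw": 0.0},{"tx": 0.285,"ty": -0.564,"tz": 0.03,"rx": 0,"ry": 0,"rz": 2.1,"claw": 0.0}])

```text
clock: 1.45
eef_pos: [553.1, 29.5, 297.0]
tool_rot: [3.141, -0.0, 2.907]
force: [0.9, 1.0, -0.3]
width: 0.0
```

Emit:
apply_moves(increments=[{"tx": 0,"ty": 0,"tz": 0,"rx": 0,"ry": 0,"rz": 0,"claw": 0.0},{"tx": 0,"ty": 0,"tz": 0,"rx": 0,"ry": 0,"rz": 0,"claw": 0.0}])

```text
clock: 1.65
eef_pos: [552.6, 29.8, 296.5]
tool_rot: [-3.141, -0.001, 2.904]
force: [-0.3, 1.3, -0.6]
width: -0.3
```

```bash
python3 - <<'E'
from h import *
s=read_state(); print(s['eef_pos'],s['tool_rot'],s['force'],s['qpos'])
im,c=snap('wrist','w1'); print(c['origin'],c['attitude'])
E
```

```text
[552.6199  29.8414 296.5041] [-3.1413 -0.0008  2.9035] [-0.2898  1.33   -0.6311] [-0.1732  0.4208  0.1002  1.7056 -0.0479  1.0184  1.2762]
[478.6387  47.2271 439.808 ] [-0.3007 -0.0001  1.3328]
```

View pics/w1.png

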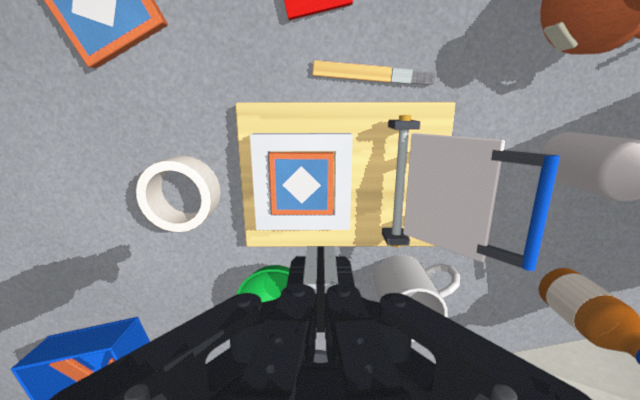

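The wrist view shows the tile centred at about (301,183), with the frame around it, and the bar from (550,157) to (530,268). The target carried forward is the rate-limited one, so I'm still about 33 mm short of the tile.

```bash
python3 - <<'E'
from h import *
t,tc=load('w1')
k=blob(t,(0,90,60),(14,255,255),(250,130,355,232)); r=cv2.minAreaRect(k); print(r)
for z in(51,53):
    P=np.array([onz(tc,p,z) for p in cv2.boxPoints(r)]); print(P.mean(0),[np.linalg.norm(P[i]-P[i-1]) for i in range(4)])
b=blob(t,(105,130,60),(125,255,255),(515,145,570,275)); r=cv2.minAreaRect(b); print(r,onz(tc,r[0],163.6)); 
for f in ('top0','scene0'):
    q=(220.47,151.8) if f=='top0' else (405.08,181.47); print(tri(ray(load(f)[1],q),ray(tc,r[0])))
E
```

```text
((301.0, 183.0), (62.0, 64.0), 90.0)
[566.733   1.037  51.   ] [np.float64(80.43600652502465), np.float64(78.2978240053709), np.float64(80.35248239080441), np.float64(83.09982069228442)]
[566.2798   1.2746  53.    ] [np.float64(80.02224953935735), np.float64(77.89506567555888), np.float64(79.93915504722764), np.float64(82.67236123967676)]
((539.500244140625, 211.84251403808594), (15.655765533447266, 118.542236328125), 12.362491607666016) [618.5636 221.0806 163.6   ]
(array([620.0753, 220.0869, 164.2277]), np.float64(3.753918612615685))
(array([620.5456, 222.941 , 159.4564]), np.float64(1.269359561646023))
```

Emit:
apply_moves(increments=[{"tx": 0.015,"ty": -0.029,"tz": -0.03,"rx": 0,"ry": 0,"rz": 0,"claw": 0.0},{"tx": 0.015,"ty": -0.029,"tz": -0.075,"rx": 0,"ry": 0,"rz": 0,"claw": 0.0},{"tx": 0.015,"ty": -0.029,"tz": -0.12,"rx": 0,"ry": 0,"rz": 0,"claw": 0.0},{"tx": 0.015,"ty": -0.029,"tz": -0.165,"rx": 0,"ry": 0,"rz": 0,"claw": 0.0},{"tx": 0.015,"ty": -0.029,"tz": -0.205,"rx": 0,"ry": 0,"rz": 0,"claw": 0.0},{"tx": 0.015,"ty": -0.029,"tz": -0.22,"rx": 0,"ry": 0,"rz": 0,"claw": 0.0},{"tx": 0.015,"ty": -0.029,"tz": -0.22,"rx": 0,"ry": 0,"rz": 0,"claw": 0.0},{"tx": 0.015,"ty": -0.029,"tz": -0.22,"rx": 0,"ry": 0,"rz": 0,"claw": 0.0}])

```text
clock: 2.5
eef_pos: [567.7, 3.9, 77.3]
tool_rot: [3.141, -0.0, 2.909]
force: [0.3, 0.3, -0.2]
width: -0.1
```

Emit:
apply_moves(increments=[{"tx": 0,"ty": -0.003,"tz": -0.012,"rx": 0,"ry": 0,"rz": 0,"claw": 0.0},{"tx": 0,"ty": -0.003,"tz": -0.02,"rx": 0,"ry": 0,"rz": 0,"claw": 0.0},{"tx": 0,"ty": -0.003,"tz": -0.023,"rx": 0,"ry": 0,"rz": 0,"claw": 0.0},{"tx": 0,"ty": -0.003,"tz": -0.025,"rx": 0,"ry": 0,"rz": 0,"claw": 0.0},{"tx": 0,"ty": -0.003,"tz": -0.027,"rx": 0,"ry": 0,"rz": 0,"claw": 0.0},{"tx": 0,"ty": -0.003,"tz": -0.029,"rx": 0,"ry": 0,"rz": 0,"claw": 0.0},{"tx": 0,"ty": -0.003,"tz": -0.031,"rx": 0,"ry": 0,"rz": 0,"claw": 0.0}])

```text
clock: 3.2
eef_pos: [567.6, -0.7, 46.4]
tool_rot: [3.141, 0.0, 2.907]
force: [-1.5, -0.1, 4.6]
width: 0.3
```

Emit:
apply_moves(increments=[{"tx": 0,"ty": 0,"tz": -0.001,"rx": 0,"ry": 0,"rz": 0,"claw": 0.0},{"tx": 0,"ty": 0,"tz": -0.002,"rx": 0,"ry": 0,"rz": 0,"claw": 0.0},{"tx": 0,"ty": 0,"tz": -0.003,"rx": 0,"ry": 0,"rz": 0,"claw": 0.0}])

```text
clock: 3.5
eef_pos: [567.7, -0.7, 44.9]
tool_rot: [3.141, 0.0, 2.907]
force: [-6.5, 0.3, 28.5]
width: -0.2
```

Contact is hard at TCP z = 44.9 with 28 N, which is the frame-top height, so the tile is home. Next I'll retreat up and go to the pre-grasp above the bar, tilted 20° outward.

Emit:
apply_moves(increments=[{"tx": 0,"ty": 0,"tz": 0.01,"rx": 0,"ry": 0,"rz": 0,"claw": 0.0},{"tx": 0,"ty": 0,"tz": 0.05,"rx": 0,"ry": 0,"rz": 0,"claw": 0.0},{"tx": 0,"ty": 0,"tz": 0.1,"rx": 0,"ry": 0,"rz": 0,"claw": 0.03},{"tx": 0,"ty": 0,"tz": 0.15,"rx": 0,"ry": 0,"rz": 0,"claw": 0.05},{"tx": 0.0,"ty": 0.0,"tz": 0.2,"rx": 0,"ry": 0,"rz": 0,"claw": 0.05},{"tx": 0.01,"ty": 0.04,"tz": 0.22,"rx": 0,"ry": 0,"rz": 0,"claw": 0.05},{"tx": 0.02,"ty": 0.085,"tz": 0.22,"rx": 0,"ry": 0,"rz": 0,"claw": 0.05},{"tx": 0.03,"ty": 0.13,"tz": 0.22,"rx": 0,"ry": 0,"rz": 0,"claw": 0.05},{"tx": 0.04,"ty": 0.175,"tz": 0.22,"rx": -1.3,"ry": 0.31,"rz": 0,"claw": 0.05},{"tx": 0.05,"ty": 0.215,"tz": 0.22,"rx": -2.6,"ry": 0.62,"rz": 0,"claw": 0.05},{"tx": 0.057,"ty": 0.238,"tz": 0.22,"rx": -3.89,"ry": 0.93,"rz": 0,"claw": 0.05},{"tx": 0.057,"ty": 0.238,"tz": 0.22,"rx": -3.89,"ry": 0.93,"rz": 0,"claw": 0.05}])

```text
clock: 4.7
eef_pos: [622.4, 248.9, 256.9]
tool_rot: [-2.793, -0.007, 2.921]
force: [-0.5, 1.1, -1.1]
width: 49.8
```

```bash
python3 - <<'E'
from h import *
s=read_state(); print(s['eef_pos'],s['tool_rot'],s['force'],s['width'],R.from_euler('xyz',s['tool_rot']).as_matrix())
im,c=snap('wrist','w2'); print(c['origin']); s,sc=snap('scene','s2')
cv2.imwrite('pics/s2z.png',cv2.resize(s[90:310,240:480,::-1],None,fx=2.7,fy=2.7,interpolation=cv2.INTER_CUBIC))
cv2.imwrite('pics/pair2.png',np.hstack([im[:,120:640,::-1],cv2.resize(s[130:290,270:382,::-1],(280,400))]))
E
```

```text
[622.3971 248.8567 256.8775] [-2.7928 -0.0068  2.921 ] [-0.4722  1.1024 -1.0979] 49.79449351703811 [[-0.9757  0.2034 -0.081 ]
 [ 0.2188  0.9175 -0.3321]
 [ 0.0068 -0.3418 -0.9398]]
[559.5412 312.3268 392.0367]
```

View pics/pair2.png

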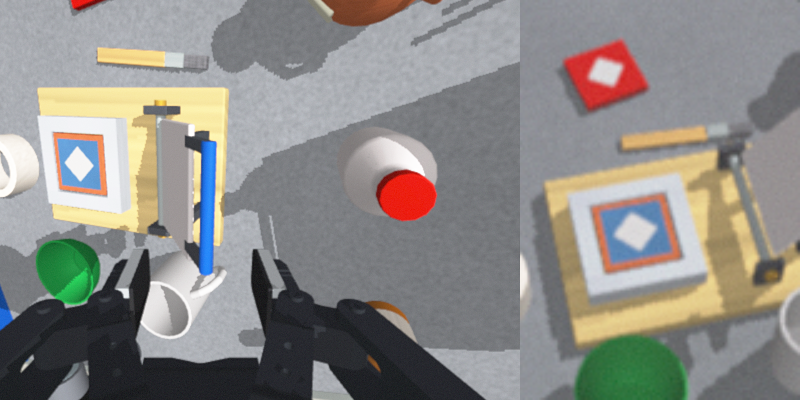

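The tile looks flush in both crops. In the wrist crop the bar runs from about (208,140) to (206,274), between the fingers' lines. I'll refine its position.

```bash
python3 - <<'E'
from h import *
t,tc=load('w2'); s,sc=load('s2')
b=blob(t,(105,130,60),(125,255,255),(300,120,350,300)); r=cv2.minAreaRect(b); print(r)
p=onz(tc,r[0],163.6); print('bar',p)
T=np.array([622.3971,248.8567,256.8775]);M=R.from_euler('xyz',[-2.7928,-.0068,2.921]).as_matrix()
print('bar in tool',M.T@(p-T)); print('grasp TCP shift',p+19*M[:,2]-T)
p2=np.array([620.5,220.5,163.6]);print('alt',p2+19*M[:,2]-T, M.T@(p2-T))
k=blob(t,(0,90,60),(14,255,255),(160,115,240,200)); r=cv2.minAreaRect(k); P=np.array([onz(tc,q,45) for q in cv2.boxPoints(r)]); print(P.mean(0),[np.linalg.norm(P[i]-P[i-1]) for i in range(4)])
E
```

```text
((326.9528503417969, 207.49911499023438), (14.412528038024902, 133.16497802734375), 1.080924153327942)
bar [618.5113 220.1979 163.6   ]
bar in tool [-3.1134  4.7928 97.4908]
grasp TCP shift [  -5.4251  -34.9684 -111.133 ]
alt [  -3.4364  -34.6663 -111.133 ] [-4.9877  5.4744 97.2294]
[568.9142   0.806   45.    ] [np.float64(92.67128045732642), np.float64(80.80552501587621), np.float64(85.60330974894926), np.float64(87.0905733451812)]
```

Emit:
apply_moves(increments=[{"tx": 0.0,"ty": -0.009,"tz": -0.035,"rx": 0,"ry": 0,"rz": 0,"claw": 0.05},{"tx": -0.001,"ty": -0.02,"tz": -0.065,"rx": 0,"ry": 0,"rz": 0,"claw": 0.05},{"tx": -0.003,"ty": -0.03,"tz": -0.095,"rx": 0,"ry": 0,"rz": 0,"claw": 0.05},{"tx": -0.004,"ty": -0.035,"tz": -0.11,"rx": 0,"ry": 0,"rz": 0,"claw": 0.05},{"tx": -0.004,"ty": -0.035,"tz": -0.111,"rx": 0,"ry": 0,"rz": 0,"claw": 0.05},{"tx": -0.004,"ty": -0.035,"tz": -0.111,"rx": 0,"ry": 0,"rz": 0,"claw": 0.05}])

```text
clock: 5.4
eef_pos: [621.3, 201.0, 153.2]
tool_rot: [-2.793, 0.001, 2.905]
force: [-0.1, 0.8, -0.1]
width: 50.1
```

```bash
python3 - <<'E'
from h import *
s=read_state(); print(s['eef_pos'],s['tool_rot'],s['force'],s['width'])
M=R.from_euler('xyz',s['tool_rot']).as_matrix()
for b in ([620.5,220.5,163.6],[618.5,220.2,163.6]): print(M.T@(np.array(b)-s['eef_pos']))
E
```

```text
[621.2942 200.9859 153.1827] [-2.7933  0.0013  2.9048] [-0.1493  0.8429 -0.0694] 50.13412115681002
[  5.3365  14.0973 -16.2093]
[  7.2103  13.3813 -15.9519]
```

Emit:
apply_moves(increments=[{"tx": 0.0,"ty": 0.006,"tz": -0.004,"rx": 0,"ry": 0,"rz": 0,"claw": 0.05},{"tx": 0.0,"ty": 0.0115,"tz": -0.0075,"rx": 0,"ry": 0,"rz": 0,"claw": 0.05},{"tx": 0.0,"ty": 0.0115,"tz": -0.0075,"rx": 0,"ry": 0,"rz": 0,"claw": 0.05},{"tx": 0.0,"ty": 0.0115,"tz": -0.0075,"rx": 0,"ry": 0,"rz": 0,"claw": 0.05}])

```text
clock: 5.8
eef_pos: [620.5, 214.6, 144.5]
tool_rot: [-2.793, 0.0, 2.908]
force: [-0.5, -1.3, 0.2]
width: 50.1
```

```bash
python3 - <<'E'
from h import *
s=read_state(); print(s['eef_pos'],s['tool_rot'],s['force'],s['width'])
M=R.from_euler('xyz',s['tool_rot']).as_matrix()
for b in ([620.5,220.5,163.6],[618.5,220.2,163.6]): print(M.T@(np.array(b)-s['eef_pos']))
im,c=snap('wrist','w3'); cv2.imwrite('pics/w3z.png',cv2.resize(im[100:400,180:460,::-1],None,fx=2,fy=2))
E
```

```text
[620.5426 214.6091 144.496 ] [-2.7928  0.      2.9081] [-0.4724 -1.2796  0.155 ] 50.14135399804681
[  1.404   -1.1515 -19.9091]
[  3.2803  -1.8606 -19.6512]
```

View pics/w3z.png

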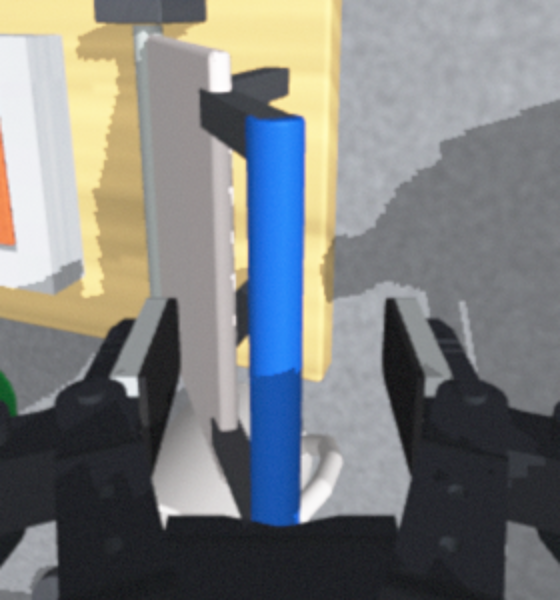

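The bar is between the pads, centred at crop column 275 with the pads at 175 and 390. Closing.

Emit:
apply_moves(increments=[{"tx": 0,"ty": 0,"tz": 0,"rx": 0,"ry": 0,"rz": 0,"claw": 0.02},{"tx": 0,"ty": 0,"tz": 0,"rx": 0,"ry": 0,"rz": 0,"claw": 0.005},{"tx": 0,"ty": 0,"tz": 0,"rx": 0,"ry": 0,"rz": 0,"claw": 0.0},{"tx": 0,"ty": 0,"tz": 0,"rx": 0,"ry": 0,"rz": 0,"claw": 0.0},{"tx": 0,"ty": 0,"tz": 0,"rx": 0,"ry": 0,"rz": 0,"claw": 0.0}])

```text
clock: 6.35
eef_pos: [620.6, 213.3, 144.8]
tool_rot: [-2.792, 0.0, 2.907]
force: [-0.5, -0.9, 3.1]
width: 10.0
```

```bash
python3 - <<'E'
from h import *
s=read_state(); print(s['eef_pos'],s['tool_rot'],s['force'],s['torque'],s['width'])
M=R.from_euler('xyz',s['tool_rot']).as_matrix(); G=s['eef_pos']-19*M[:,2]; print('G',G)
ys=np.array([.232,.973,0]); H=G-155*np.sin(.7)*ys; print('hinge',H)
for a in np.arange(.7,-.01,-.1):
    B=H+155*(np.sin(a)*ys)+[0,0,155*(np.cos(a)-np.cos(.7))]
    tilt=a/2; T=B+19*(-np.sin(tilt)*ys-[0,0,np.cos(tilt)]); print(round(a,2),T-s['eef_pos'],'rot units',np.degrees(.35-tilt)/5*np.array([.973,-.232]))
E
```

```text
[620.5859 213.3044 144.7726] [-2.7918  0.      2.9065] [-0.4919 -0.8596  3.1165] [-0.0421  0.1664 -0.0545] 10.002108092235684
G [622.1017 219.6361 162.6223]
hinge [598.9356 122.4784 162.6223]
0.7 [ 0.0043 -0.0074  0.0016] rot units [ 0. -0.]
0.6 [ -2.6484 -11.1327   9.0748] rot units [ 0.5575 -0.1329]
0.5 [ -5.5007 -23.0952  16.9151] rot units [ 1.115  -0.2659]
0.4 [ -8.5225 -35.7686  23.4423] rot units [ 1.6725 -0.3988]
0.3 [-11.6821 -49.0198  28.5897] rot units [ 2.23   -0.5317]
0.2 [-14.9462 -62.7093  32.3044] rot units [ 2.7874 -0.6646]
0.1 [-18.2806 -76.6936  34.5485] rot units [ 3.3449 -0.7976]
0.0 [-21.6503 -90.826   35.2992] rot units [ 3.9024 -0.9305]
```

Emit:
apply_moves(increments=[{"tx": -0.0013,"ty": -0.0055,"tz": 0.0046,"rx": 0.28,"ry": -0.07,"rz": 0,"claw": 0.0},{"tx": -0.0026,"ty": -0.011,"tz": 0.009,"rx": 0.56,"ry": -0.13,"rz": 0,"claw": 0.0},{"tx": -0.004,"ty": -0.017,"tz": 0.013,"rx": 0.84,"ry": -0.2,"rz": 0,"claw": 0.0},{"tx": -0.0055,"ty": -0.023,"tz": 0.017,"rx": 1.11,"ry": -0.27,"rz": 0,"claw": 0.0},{"tx": -0.0055,"ty": -0.023,"tz": 0.017,"rx": 1.11,"ry": -0.27,"rz": 0,"claw": 0.0},{"tx": -0.0055,"ty": -0.023,"tz": 0.017,"rx": 1.11,"ry": -0.27,"rz": 0,"claw": 0.0}])

```text
clock: 6.95
eef_pos: [615.1, 190.6, 162.0]
tool_rot: [-2.893, 0.001, 2.907]
force: [0.3, 2.0, -0.1]
width: 9.7
```

```bash
cat > bar.py <<'E'
from h import *
import sys
n=sys.argv[1]
s=read_state(); M=R.from_euler('xyz',s['tool_rot']).as_matrix(); G=s['eef_pos']-19*M[:,2]
print(s['clock'],'force',s['force'],s['width'],'tcp',s['eef_pos'],s['tool_rot'])
ys=np.array([.232,.973,0]); H=np.array([598.9,122.5,45.]); d=G-H
print('G',G,'lean from grip',np.arctan2(d@ys,d[2]),'r',np.hypot(d@ys,d[2]))
im,c=snap('wrist','w'+n); snap('top','t'+n); snap('scene','s'+n)
cv2.imwrite(f'pics/p{n}.png',np.hstack([cv2.resize(load('s'+n)[0][110:280,280:450,::-1],(400,400)),im[:,120:520,::-1]]))
E
python3 bar.py 4
```

```text
6.95 force [ 0.3224  2.0431 -0.0783] 9.712565772119653 tcp [615.0787 190.6459 162.0299] [-2.8931  0.0006  2.9065]
G [616.1564 195.1937 180.4461] lean from grip 0.5041973686704622 r 154.6960697935926
```

View pics/p4.png

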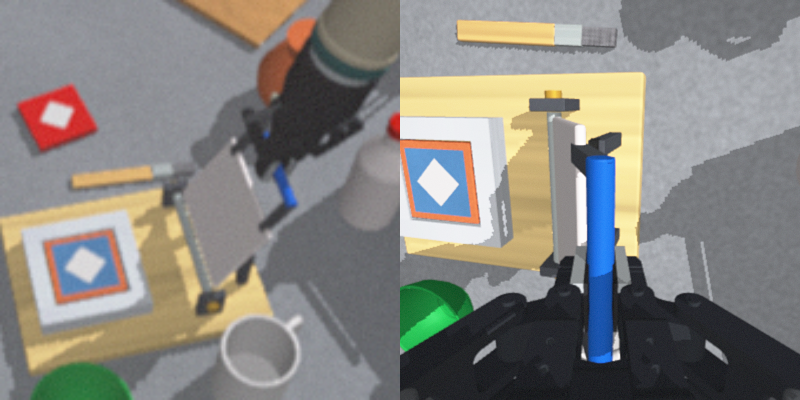

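The flap is gripped, off its posts and following as expected (lean 0.504, radius 154.7). Continuing to lean 0.1.

Emit:
apply_moves(increments=[{"tx": -0.0015,"ty": -0.006,"tz": 0.0034,"rx": 0.28,"ry": -0.07,"rz": 0,"claw": 0.0},{"tx": -0.003,"ty": -0.0127,"tz": 0.0065,"rx": 0.56,"ry": -0.13,"rz": 0,"claw": 0.0},{"tx": -0.0046,"ty": -0.0193,"tz": 0.0092,"rx": 0.84,"ry": -0.2,"rz": 0,"claw": 0.0},{"tx": -0.0062,"ty": -0.0259,"tz": 0.0117,"rx": 1.11,"ry": -0.27,"rz": 0,"claw": 0.0},{"tx": -0.0078,"ty": -0.0327,"tz": 0.0137,"rx": 1.39,"ry": -0.33,"rz": 0,"claw": 0.0},{"tx": -0.0094,"ty": -0.0396,"tz": 0.0154,"rx": 1.67,"ry": -0.4,"rz": 0,"claw": 0.0},{"tx": -0.0111,"ty": -0.0466,"tz": 0.0166,"rx": 1.95,"ry": -0.46,"rz": 0,"claw": 0.0},{"tx": -0.0128,"ty": -0.0536,"tz": 0.0176,"rx": 2.23,"ry": -0.53,"rz": 0,"claw": 0.0},{"tx": -0.0128,"ty": -0.0536,"tz": 0.0176,"rx": 2.23,"ry": -0.53,"rz": 0,"claw": 0.0},{"tx": -0.0128,"ty": -0.0536,"tz": 0.0176,"rx": 2.23,"ry": -0.53,"rz": 0,"claw": 0.0}])

```text
clock: 8.1
eef_pos: [601.8, 134.7, 180.2]
tool_rot: [-3.091, -0.0, 2.905]
force: [-0.4, 2.2, 8.6]
width: 9.8
```

```bash
python3 bar.py 5
```

```text
8.1 force [-0.4187  2.1716  8.6447] 9.773943371992432 tcp [601.7972 134.7228 180.1897] [-3.0915 -0.      2.9047]
G [602.0214 135.6483 199.1659] lean from grip 0.08745774480706091 r 154.75733169307472
```

View pics/p5.png

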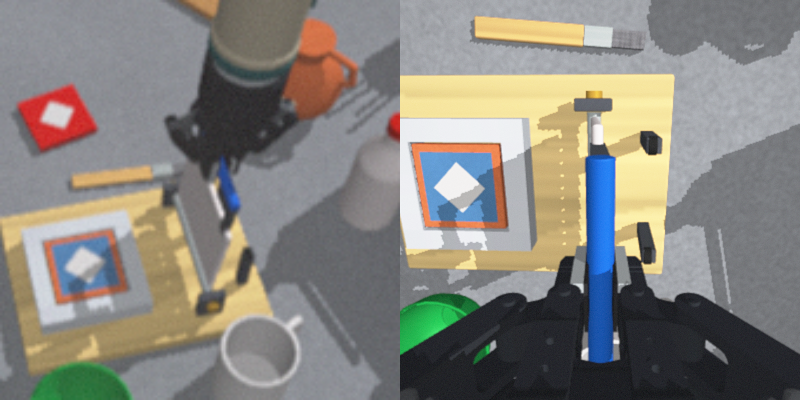

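Emit:
apply_moves(increments=[{"tx": -0.0007,"ty": -0.003,"tz": 0.0004,"rx": 0.14,"ry": -0.03,"rz": 0,"claw": 0.0},{"tx": -0.0014,"ty": -0.006,"tz": 0.0007,"rx": 0.28,"ry": -0.07,"rz": 0,"claw": 0.0},{"tx": -0.0021,"ty": -0.009,"tz": 0.0009,"rx": 0.42,"ry": -0.1,"rz": 0,"claw": 0.0},{"tx": -0.0027,"ty": -0.0115,"tz": 0.001,"rx": 0.55,"ry": -0.13,"rz": 0,"claw": 0.0},{"tx": -0.0027,"ty": -0.0115,"tz": 0.001,"rx": 0.55,"ry": -0.13,"rz": 0,"claw": 0.0},{"tx": -0.0027,"ty": -0.0115,"tz": 0.001,"rx": 0.55,"ry": -0.13,"rz": 0,"claw": 0.0},{"tx": -0.0027,"ty": -0.0115,"tz": 0.001,"rx": 0.55,"ry": -0.13,"rz": 0,"claw": 0.0}])

```text
clock: 8.95
eef_pos: [599.2, 123.9, 180.7]
tool_rot: [-3.141, -0.0, 2.906]
force: [-1.0, 1.8, 6.9]
width: 10.1
```

```bash
python3 bar.py 6; python3 - <<'E'
from h import *
ys=np.array([.232,.973,0])
# independent check: bar seen in wrist image (z=200), and in top image; tile centre for reference in same images
t,c=load('w6')
r=cv2.minAreaRect(blob(t,(105,130,60),(125,255,255),(290,130,350,262))); p=onz(c,r[0],200); print('wrist bar',r,p,'ys off hinge',p@ys-258)
k=blob(t,(0,90,60),(14,255,255),(120,130,240,250)); r=cv2.minAreaRect(k); print('tile wrist',r,onz(c,r[0],45),onz(c,r[0],45)@ys+125)
s,sc=load('s6'); cv2.imwrite('pics/f6.png',np.hstack([cv2.resize(s[130:260,290:420,::-1],(400,400)),t[:,120:520,::-1]]))
E
```

```text
8.95 force [-1.0174  1.7532  6.9361] 10.1254777386884 tcp [599.17   123.9475 180.7336] [-3.141  -0.0001  2.9055]
G [599.1753 123.9578 199.7336] lean from grip 0.0095794206699515 r 154.74073498087748
wrist bar ((320.0, 209.0), (104.0, 28.0), 90.0) [565.3975 131.4747 200.    ] ys off hinge 1.0970730777681865
tile wrist ((180.49996948242188, 186.49996948242188), (98.99998474121094, 84.99998474121094), -0.0) [565.3022   1.2171  45.    ] 257.3343434648428
```

View pics/f6.png

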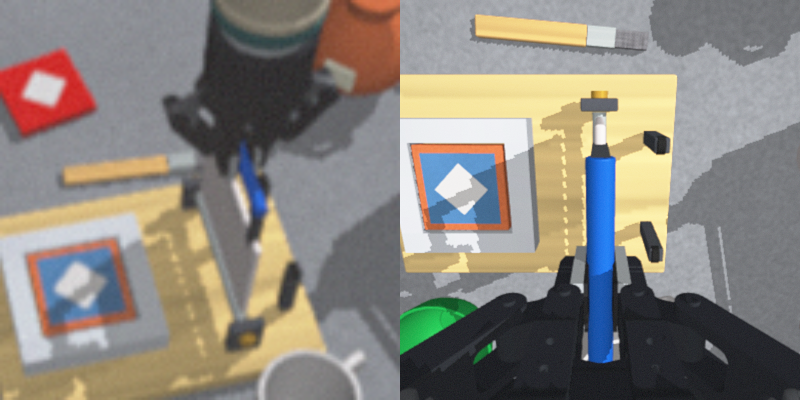

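Emit:
apply_moves(increments=[{"tx": -0.0002,"ty": -0.001,"tz": 0.0003,"rx": 0,"ry": 0,"rz": 0,"claw": 0.0},{"tx": -0.0002,"ty": -0.001,"tz": 0.0003,"rx": 0,"ry": 0,"rz": 0,"claw": 0.0},{"tx": -0.0002,"ty": -0.001,"tz": 0.0003,"rx": 0,"ry": 0,"rz": 0,"claw": 0.0},{"tx": -0.0002,"ty": -0.001,"tz": 0.0003,"rx": 0,"ry": 0,"rz": 0,"claw": 0.0},{"tx": -0.0002,"ty": -0.001,"tz": 0.0003,"rx": 0,"ry": 0,"rz": 0,"claw": 0.0},{"tx": -0.0002,"ty": -0.001,"tz": 0.0003,"rx": 0,"ry": 0,"rz": 0,"claw": 0.0}])

```text
clock: 9.7
eef_pos: [599.0, 123.3, 180.8]
tool_rot: [-3.141, -0.0, 2.906]
force: [0.1, 0.8, 6.5]
width: 10.1
```

```bash
python3 bar.py 7; python3 - <<'E'
from h import *
print(read_state()['qd'])
def m(im,box,lo,hi): 
    r=cv2.minAreaRect(blob(im,lo,hi,box)); return np.round(r[0],1)
a,_=load('top0'); b,_=load('t7')
for n,box,lo,hi in (('bowl',(330,95,395,155),(50,100,30),(75,255,255)),('red cap',(140,135,175,165),(0,150,60),(8,255,255)),('jug',(125,205,190,272),(3,100,40),(15,255,255)),('brush',(260,232,310,260),(12,90,80),(25,255,255)),('tape',(370,178,430,230),(10,8,170),(35,90,255))):
    try: print(n,m(a,box,lo,hi),m(b,box,lo,hi))
    except Exception as e: print(n,e)
t,_=load('w7'); print('bar u,v',m(t,(290,130,350,262),(105,130,60),(125,255,255)),'knob',m(t,(300,85,340,100),(15,100,80),(30,255,255)))
cv2.imwrite('pics/t7z.png',cv2.resize(b[40:290,120:450,::-1],None,fx=2.4,fy=2.4))
E
```

```text
9.7 force [0.0814 0.7554 6.534 ] 10.106785712696638 tcp [599.0304 123.3412 180.7761] [-3.141  -0.0002  2.9059]
G [599.0366 123.3504 199.7761] lean from grip 0.005550563691458948 r 154.77850903217146
[ 0.0008 -0.0012 -0.0007  0.0004 -0.0017 -0.0002 -0.0005]
bowl [362. 126.] [362. 126.]
red cap [153.5 148. ] [153.5 148. ]
jug [158.  241.6] [158.  241.6]
brush max() iterable argument is empty
tape [398.  203.5] [398.3 203.5]
bar u,v [320. 208.] knob [319.5  94. ]
```

View pics/t7z.png

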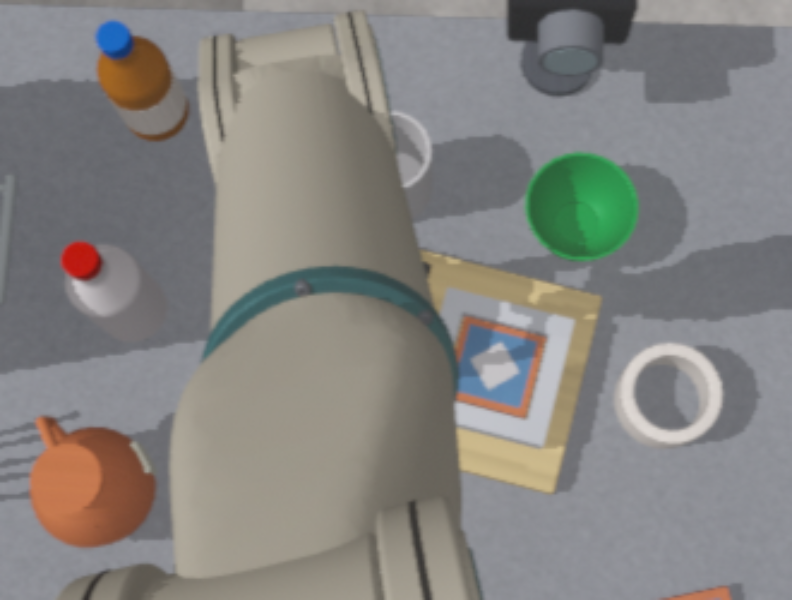

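The bystanders in view haven't moved, the flap is within about 0.006 rad of upright, and the arm is still. Handing in.

```bash
python3 -c "
from cell import *
print(finish_job())"
```

```text
the job is handed in; nothing more can be done
None
```

The tile is pressed home and the flap is held upright, gripped and still. I handed the job in at about 10 s on the robot's clock.

- **Tile:** I pressed it straight down until it met a hard stop at 28 N, with the fingertips at z = 44.9 mm; the frame's top is at 45 mm. It looks flush in the later pictures. I did not measure its final height separately from the cameras.
- **Flap:** I gripped the blue bar and swung the flap up along its arc. My last check put it about 0.006 rad short of upright on the outward side. In the wrist picture the bar sits directly above the hinge knob (columns 320 and 319.5). Joint speeds were about zero, and it never went past upright.
- **Surroundings:** The bowl, red-cap bottle, jug and tape are where they were, to within 0.3 px in the top view. The arm hid the brush from that camera, so its check failed there. The last wrist picture I viewed shows it lying beside the stand. The mug was only partly visible and showed no sign of having moved. The other bottle I judged by eye only.
- **Readings that disagreed:** The finger opening read 10 mm on the 12 mm bar, though the grip followed the arc without slipping. The wrist force showed a steady push of about 6.5 N down on the bar at the end.

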